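Move the spice row into the new rack

TASK

The old dark wooden spice rack is being replaced by the white wire one, and the cook reaches for the spices by their place in the row. Move the four jars across so that they stand in the white rack in the same order from left to right, one upright in each bay. Carry them upright, set them down gently without dropping them, and leave the green mug and the jam jars behind the racks where they are.

Things in the scene. Friction and masses are not known exactly. Their poses are not given: they have to be found in the camera images.
- black_jar: Spice jar with a black cap (some green on its top) and a green label, 40 mm across, 105 mm tall, 0.1 kg. Stands upright in a bay of the wooden rack at the start; can be gripped round the body, best 70 to 83 mm above its underside, which is clear of the rails of either rack. Origin: centre of the underside, z up. Must come to stand in the white wire rack.
- red_jar: Spice jar with a red cap and a dark blue label, 45 mm across, 108 mm tall, 0.1 kg. Stands upright in a bay of the wooden rack at the start; can be gripped round the body, best 70 to 83 mm above its underside, which is clear of the rails of either rack. Origin: centre of the underside, z up. Must come to stand in the white wire rack.
- gold_jar: Spice jar with a gold-yellow cap and a brown label, 45 mm across, 100 mm tall, 0.1 kg. Stands upright in a bay of the wooden rack at the start; can be gripped round the body, best 70 to 83 mm above its underside, which is clear of the rails of either rack. Origin: centre of the underside, z up. Must come to stand in the white wire rack.
- grey_shaker: Clear shaker with a grey domed top, no label, 44 mm across, 90 mm tall (the body 74 mm, the top 34 mm across), 0.1 kg. Stands upright in a bay of the wooden rack at the start; can be gripped round the body, best 70 to 83 mm above its underside, which is clear of the rails of either rack. Origin: centre of the underside, z up. Must come to stand in the white wire rack.
- wooden_rack: The old rack: dark wood, 88 x 328 mm, fixed, left or right of the white one; holds the four jars in random order at the start. Origin: middle of the underside. Four bays along its y axis, centres at y = +114, +38, -38, -114 mm (left to right; yaw within 20 degrees), x = 0, each 69 mm (x) by 68 mm (y), floor 12 mm above the origin; dividers and rails reach to 38 mm, end boards to 58 mm.
- wire_rack: The new rack, the target: white coated wire, 85 x 319 mm, fixed, empty at the start. Origin: middle of the underside. Four bays along its y axis, centres at y = +114, +38, -38, -114 mm (left to right; yaw within 20 degrees), x = 0, each 75 mm (x) by 70 mm (y), floor 20 mm above the origin; dividers and rails reach to 53 mm, end loops to 67 mm.
- mug_green: Green stoneware mug, 85 mm wide, 122 mm with its handle, 94 mm tall, to the right of the racks near the robot. Origin: centre of the underside. To be left alone.
- jam_green: Jam jar with a bright green lid, 66 mm across, 108 mm tall, behind the racks. Origin: centre of the underside. To be left alone.
- jam_small_b: Small jam jar with a gold lid, 54 mm across, 78 mm tall, behind the racks. Origin: centre of the underside. To be left alone.
Things that resemble listed ones, but are neither listed nor needed, are in the scene too. What is shaped like the gold_jar but orange is not meant. What is shaped like the grey_shaker but turquoise is not meant.

How it is judged:
At the end, for the whole second after the job is handed in: Each jar stands upright, released and at rest, on the floor (6 mm) of the bay of the white rack that matches its old bay, left end to left end and so on. The rack centres are always 0.385 m apart, so the distance a jar has moved tells its bay: 0.355 to 0.429 m, any other bay less or more (x of black_jar in the frame of wire_rack between -0.02 and 0.02 m and y of black_jar in the frame of wire_rack between -0.14 and 0.14 m and z of black_jar in the frame of wire_rack between 0.014 and 0.026 m and angle between each of black_jar, red_jar, gold_jar, grey_shaker's own z axis and vertical below 0.1 rad and distance of black_jar from where it was at the start of the episode between 0.355 and 0.429 m and linear speed of each of black_jar, red_jar, gold_jar, grey_shaker below 0.02 m/s and x of red_jar in the frame of wire_rack between -0.02 and 0.02 m and y of red_jar in the frame of wire_rack between -0.14 and 0.14 m and z of red_jar in the frame of wire_rack between 0.014 and 0.026 m and distance of red_jar from where it was at the start of the episode between 0.355 and 0.429 m and x of gold_jar in the frame of wire_rack between -0.02 and 0.02 m and y of gold_jar in the frame of wire_rack between -0.14 and 0.14 m and z of gold_jar in the frame of wire_rack between 0.014 and 0.026 m and distance of gold_jar from where it was at the start of the episode between 0.355 and 0.429 m and x of grey_shaker in the frame of wire_rack between -0.02 and 0.02 m and y of grey_shaker in the frame of wire_rack between -0.14 and 0.14 m and z of grey_shaker in the frame of wire_rack between 0.014 and 0.026 m and distance of grey_shaker from where it was at the start of the episode between 0.355 and 0.429 m); the robot touches nothing.
It fails at once if a jar is tipped over (angle between any of black_jar, red_jar, gold_jar, grey_shaker's own z axis and vertical above 0.6 rad).
It fails at once if a jar is dropped (comes down on a rack floor or the worktop faster than 0.7 m/s, a fall of 25 mm) ((height (world z) of black_jar below 0.045 m and linear speed of black_jar above 0.7 m/s) or (height (world z) of red_jar below 0.045 m and linear speed of red_jar above 0.7 m/s) or (height (world z) of gold_jar below 0.045 m and linear speed of gold_jar above 0.7 m/s) or (height (world z) of grey_shaker below 0.045 m and linear speed of grey_shaker above 0.7 m/s)).
It fails at once if the mug or one of the two jam jars is pushed out of its place (more than 30 mm) (distance of any of mug_green, jam_green, jam_small_b from where it was at the start of the episode above 0.03 m).
It also fails if it takes over 109 s, if anything falls off the work surface, if the arm or the gripper's body presses on something with over 40 N, if the wrist force passes 120 N, or if a joint passes its speed limit or range.

ROBOT

A 6-joint arm with a two-finger parallel gripper is mounted at the origin on a cart in front of the work surface, level with it; the furniture and walls round the work are solid. World frame = base frame: x ahead of the robot, y to its left, z up, the work surface at z = 0. Lengths are in m, angles in rad, forces in N, time in s.
With the tool pointing down it reaches from about 0.325 to 0.775 m from the base axis. Payload 5.5 kg.
Tool frame: the origin (TCP) lies midway between the tips of the shut fingers; the grasp point (between the pads) lies 19 mm behind it; z points along the fingers, y is the line along which they close (so a half turn about z gives the same grasp; the last joint's range is limited). The gripper opens to 85 mm and grips with 20 to 120 N. Pads are 22 mm wide; open, the fingers measure 114 mm over their backs; the gripper's body (76 mm by 85 mm) begins 54 mm behind the grasp point. The pads swing forward as they close: fully open they stand 13 mm farther back than shut.
Start: joints at [1.131, 0.091, 1.231, -0, 1.82, -0.057], TCP at [0.224, 0.557, 0.231] pointing down, gripper open.
Joint ranges: [-2.87, 2.87], [-0.86, 2.18], [0.17, 2.46], [-1.51, 4.65], [0.06, 2.69], [-2.65, 2.65]. Speed limits (rad/s): [2.57, 2.57, 3.01, 3.14, 3.14, 3.14].

INTERFACE

Orientations are given as [roll, pitch, yaw] about the fixed x, y, z axes, in that order (R = Rz(yaw) Ry(pitch) Rx(roll)).
In Python, from cell import r gives the robot as it stands.
- The arm moves only by the tool jog_arm, never from a script. Its argument "moves" is a list of rows, each a list of 3 entries, a list of its own where there are three numbers: the opening, from 0 (shut) to 1 (fully open), then the shift along the tool's x, y, z in units of 30 mm (1.0 is 30 mm), then the turn about the tool's z in units of 6 degrees (1.0 is 6 degrees). A call has 1 to 5 rows; each row shifts and turns the commanded pose from where the row before left it, along the tool's axes as they then stand; what a row does not reach is not made up. A row lasts 1/8 s, in which the tool goes at most 62.5 mm and 10.7 degrees, less where a joint would pass 70% of its speed; a pose out of reach is approached as far as the arm can. A call is refused whole if a number of a shift passes 1 or a number of a turn 1, either way. A call with a gripper value outside its range is refused whole. The fingers move at their own pace and stop on an object; the grip force is fixed at half the most. Time passes only in rows, so rows that do not move let the fingers close. It gives the time, the measured TCP pose, the force, the opening and the grip force at its end, in the units of the state.
- r.read_state(): the state, without advancing time (a new reading comes with each control period).
- r.get_image(name): name is "scene" or "top" or "wrist"; returns the picture (400x640x3 uint8, red, green, blue); there is no depth.
- r.calibration(name): a dict with "camera_matrix" (3x3 intrinsics, pixels), "R" (3x3) and "t" (3): a world point X has camera coordinates R X + t. Camera axes: x right, y down, z forward; pixel columns grow to the right and rows downward; lengths in m; the calibration is good to about 2 mm. The wrist camera is an equidistant fisheye: a pixel r from the principal point sees the ray r / f radians off the axis. A picture is of the moment at which its call begins: read the wrist's pose just before it. calibration takes no time and is no camera call; for the wrist camera it gives the pose at the moment of the call.
- r.job_done(): hands the job in; it is judged then, once.
Trained networks look in the newest picture that a camera, given by its name, has taken for a name from the list of things; names that differ only in an ending like _2 or _b are one class to them, and where a whole thing is asked for, a point or a joint stands for the part that bears it (a point fixed in the world has none). Each returns a list of dicts, best first, with "p" (0 to 1); they miss things now and then, are a little off and sometimes report something else, mostly with a low value. They report only what shows in the picture. A call takes as long as a camera call. They do not tell look-alikes from the thing itself.
- r.find_in(label, camera): "rect" ([left, top, right, bottom] in pixels, round what is visible of it).
- r.place_of(label, camera): "pixel" ([row, column] in pixels: a listed point, or the origin of a listed thing).
The state is a dict: "time": time; "joint_positions": joint angles; "joint_vel": joint speeds; "effort": joint torques, N m; "tool_pos": TCP position; "ee_rot": TCP orientation; "force": force on the tool from outside, world axes, zero at the start; "torque": the same for the moment, N m; "grip_width": opening from 0.0 (shut) to 1.0 (fully open); "finger_force": force on a finger pad.
Only numpy, scipy, OpenCV 4.12 (cv2) and the standard library are available. Lean on these libraries where they do the work, as an engineer would, in place of code of your own. Each camera call takes 0.05 s, during which the arm holds its last target. There are 200 camera calls.

## Working session

There is one attempt and no reset: what is moved stays moved. The work goes in short steps, Python scripts to look and compute and a tool call to move; the robot and the scene stay as the last step left them, time stands still between calls to the robot, and variables do not carry over. Pictures are saved under pics/ and viewed, at most 14 in all, crops included, and the job is handed in when it is done.

Besides the shell and the picture viewer there is one more tool, called after "Call:" in YAML: its name, and indented under it one key for each argument. jog_arm: Moves the arm, as the interface text tells. Its arguments: {"type":"object","properties":{"moves":{"type":"array"}},"required":["moves"]}

```bash
mkdir -p pics; ls
python3 - <<'E'
from cell import r
import cv2
for n in ["scene","top"]:
    im=r.get_image(n); cv2.imwrite(f"pics/{n}0.png",im[:,:,::-1])
    for l in ["black_jar","red_jar","gold_jar","grey_shaker","wooden_rack","wire_rack","mug_green","jam_green","jam_small_b"]:
        print(n,l,[(round(d['p'],2),[round(float(v)) for v in d['pixel']]) for d in r.place_of(l,n)[:4]])
    c=r.calibration(n);print(c)
s=r.read_state();print(s)
E
```

```text
pics
scene black_jar [(0.77, [209, 298]), (0.73, [290, 349])]
scene red_jar [(0.67, [225, 326]), (0.43, [228, 318])]
scene gold_jar [(0.94, [245, 390])]
scene grey_shaker [(0.85, [218, 310]), (0.72, [226, 274])]
scene wooden_rack [(0.69, [229, 320])]
scene wire_rack [(0.69, [186, 257])]
scene mug_green [(0.56, [292, 351])]
scene jam_green [(0.84, [192, 333])]
scene jam_small_b [(0.69, [291, 349]), (0.61, [200, 361])]
{'camera_matrix': array([[444.21740848,   0.        , 316.44638234],
       [  0.        , 444.21740848, 204.43412211],
       [  0.        ,   0.        ,   1.        ]]), 'R': array([[ 0.8313734 , -0.55540791,  0.01844781],
       [-0.2406351 , -0.38972539, -0.88893693],
       [ 0.50091218,  0.73459933, -0.45765796]]), 't': array([-0.55080173,  0.13411703,  1.26831513])}
top black_jar [(0.63, [226, 314])]
top red_jar [(0.58, [224, 357])]
top gold_jar [(0.54, [220, 377]), (0.53, [194, 400])]
top grey_shaker [(0.45, [256, 324]), (0.44, [222, 334])]
top wooden_rack [(0.64, [224, 346])]
top wire_rack [(0.74, [225, 240])]
top mug_green [(0.79, [256, 434])]
top jam_green [(
[... 415 characters left out ...]
3,  1.47609757])}
{'time': 1.0, 'joint_positions': array([ 1.13128108e+00,  9.10559254e-02,  1.23068668e+00,  2.64753326e-05,
        1.81979328e+00, -5.67239039e-02]), 'joint_vel': array([-0.00027013,  0.00028668,  0.00052398,  0.00011997,  0.00115737,
        0.00052194]), 'effort': array([-9.67835003e-04, -4.58499205e+01, -4.18093979e+01, -2.04899620e-04,
        8.70082367e-04, -1.54722392e-05]), 'tool_pos': array([0.2241209 , 0.55658821, 0.23130915]), 'ee_rot': array([ 3.14153452e+00, -2.23986110e-05,  2.75880784e+00]), 'force': array([-0.12100249,  0.45792097,  0.33422026]), 'torque': array([-0.01519673,  0.03918733, -0.03997481]), 'finger_force': 0.0, 'grip_width': 1.0014952313930685}
```

Run:
```python
import cv2
a=cv2.imread("pics/top0.png")[130:310,150:480]; cv2.imwrite("pics/topc.png",cv2.resize(a,(792,432),interpolation=cv2.INTER_CUBIC))
a=cv2.imread("pics/scene0.png")[130:330,210:430]; cv2.imwrite("pics/scc.png",cv2.resize(a,(660,600),interpolation=cv2.INTER_CUBIC))
```

```text
(no output)
```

View pics/topc.png

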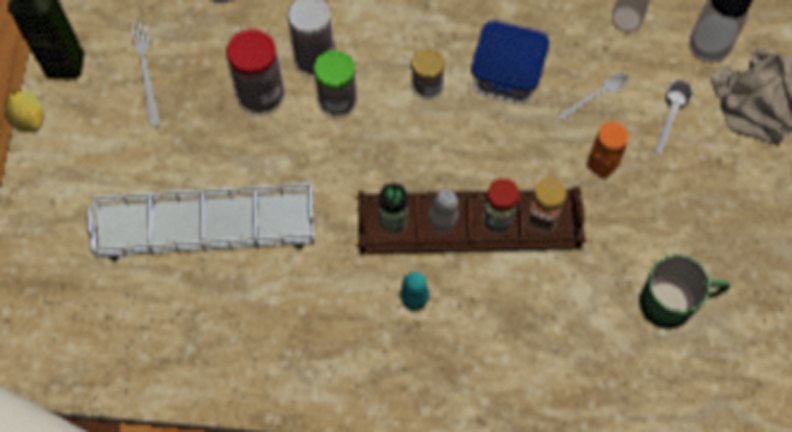

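View pics/scc.png

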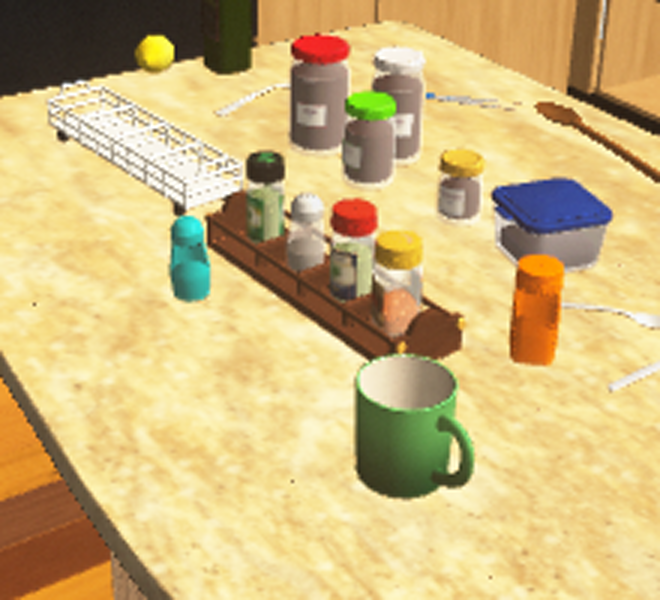

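The top view (crop scale 2.4, origin 150,130) shows the racks side by side. The empty white rack is on the left around (235,222) and the wooden one on the right around (346,222). From left to right the wooden rack holds black (314,226), grey (334,222), red (357,224) and gold (377,220).

- **Grey shaker:** candidates are (222,334) clear/grey in the rack and (256,324) turquoise on the worktop. The one in the rack is meant.
- **Gold jar:** candidates are (220,377) gold cap in the rack and (194,400) orange on the worktop. The one in the rack is meant.

The enlarged crop confirms both. Next I'll measure positions.

```bash
cat > h.py <<'E'
import numpy as np, cv2
from scipy.optimize import least_squares, minimize
from cell import r
C={n:r.calibration(n) for n in("scene","top")}
def proj(n,X):
    c=C[n]; p=(np.asarray(X,float)@c["R"].T+c["t"])@c["camera_matrix"].T; return p[...,:2]/p[...,2:]
def onz(n,px,z):
    c=C[n]; d=c["R"].T@np.linalg.solve(c["camera_matrix"],[px[1],px[0],1]); o=-c["R"].T@c["t"]; return (o+d*(z-o[2])/d[2])[:2]
def sil(n,pose,boxes):
    x,y,a=pose; R=np.array([[np.cos(a),-np.sin(a)],[np.sin(a),np.cos(a)]]); m=np.zeros((400*4,640*4),np.uint8)
    for hx,y0,y1,z0,z1 in boxes:
        P=[[*(R@[sx,yy]+[x,y]),z] for sx in(-hx,hx) for yy in(y0,y1) for z in(z0,z1)]
        h=cv2.convexHull((proj(n,P)*4+1.5).round().astype(np.int32)); cv2.fillConvexPoly(m,h,255)
    return m
E
python3 - <<'E'
from h import *
J={"black_jar":((226,314),(209,298)),"grey_shaker":((222,334),(218,310)),"red_jar":((224,357),(225,326)),"gold_jar":((220,377),(245,390))}
for k,(t,s) in J.items(): print(k,onz("top",t,.012).round(3),onz("scene",s,.012).round(3))
print("racks", onz("top",(224,346),0).round(3),onz("top",(225,240),0).round(3),onz("scene",(229,320),0).round(3),onz("scene",(186,257),0).round(3))
for n in("top","scene"):
  for l in J: print(n,l,[(round(d['p'],2),[round(float(v),1) for v in d['rect']]) for d in r.find_in(l,n)[:3]])
# masks
im=cv2.imread("pics/top0.png"); hsv=cv2.cvtColor(im,cv2.COLOR_BGR2HSV)
for y,x in((225,200),(225,240),(210,210),(224,308),(212,324),(232,345)): print((y,x),hsv[y,x])
E
```

```text
black_jar [ 0.528 -0.072] [ 0.547 -0.061]
grey_shaker [ 0.546 -0.143] [ 0.548 -0.134]
red_jar [ 0.541 -0.224] [ 0.566 -0.199]
gold_jar [ 0.559 -0.295] [ 0.658 -0.395]
racks [ 0.545 -0.186] [0.528 0.192] [ 0.547 -0.193] [0.525 0.198]
top black_jar [(0.51, [307.8, 205.1, 320.3, 229.0])]
top grey_shaker [(0.69, [329.1, 207.6, 340.3, 226.7]), (0.59, [316.8, 243.4, 327.5, 259.6])]
top red_jar [(0.71, [351.8, 203.6, 363.4, 226.2])]
top gold_jar [(0.64, [372.9, 199.7, 387.1, 226.6])]
scene black_jar [(0.81, [290.4, 179.2, 308.3, 208.3])]
scene grey_shaker [(0.59, [266.0, 202.6, 279.0, 232.5]), (0.49, [305.9, 194.2, 317.5, 217.9])]
scene red_jar [(0.7, [319.8, 192.5, 333.9, 232.6])]
scene gold_jar [(0.9, [334.9, 207.4, 351.5, 240.8]), (0.64, [380.8, 212.7, 397.0, 251.9]), (0.6, [323.4, 161.9, 345.1, 195.1])]
(225, 200) [ 72   7 172]
(225, 240) [ 72   8 168]
(210, 210) [ 22  34 173]
(224, 308) [ 13 123  54]
(212, 324) [  9 148  67]
(232, 345) [  9 147  52]
```

Run:
```python
from h import *
ims={n:cv2.imread(f"pics/{n}0.png") for n in("top","scene")}
H={n:cv2.cvtColor(ims[n],cv2.COLOR_BGR2HSV) for n in ims}
up=lambda m:cv2.resize(m,(2560,1600),interpolation=cv2.INTER_LINEAR)
k=np.ones((9,9),np.uint8)
def mask(n,w):
    h=H[n]; m=np.zeros((400,640),np.uint8)
    if w=="wire": m=((h[...,1]<(32 if n=="top" else 45))&(h[...,2]>90)).astype(np.uint8)*255
    else: m=((h[...,2]<110)&(h[...,1]>90)&(h[...,0]<20)).astype(np.uint8)*255
    z=np.zeros_like(m); b={"top":{"wire":(195,250,180,285),"wood":(200,240,295,398)},"scene":{"wire":(150,205,220,293),"wood":(190,256,277,368)}}[n][w]
    z[b[0]:b[1],b[2]:b[3]]=m[b[0]:b[1],b[2]:b[3]]
    return up(cv2.morphologyEx(z,cv2.MORPH_CLOSE,np.ones((5,5),np.uint8)))>127
B={"wire":[(.0425,-.1595,.1595,.012,.053),(.0425,.1575,.1595,.012,.06),(.0425,-.1595,-.1575,.012,.06)],
   "wood":[(.044,-.164,.164,0,.038),(.035,.155,.164,0,.055),(.035,-.164,-.155,0,.055)]}
J={"black_jar":(.040,.105),"grey_shaker":(.044,.090),"red_jar":(.045,.108),"gold_jar":(.045,.100)}
for w,p0 in(("wire",[.527,.193,0]),("wood",[.546,-.19,0])):
  for ns in(("top",),("top","scene")):
    M={n:mask(n,w) for n in ns}
    f=lambda q:sum(1-(s&M[n]).sum()/(s|M[n]).sum() for n in ns for s in[sil(n,[q[0],q[1],q[2]],B[w])>0])
    S=np.array([p0]+[np.array(p0)+d for d in np.diag([.008,.008,.06])])
    o=minimize(f,p0,method="Nelder-Mead",options=dict(initial_simplex=S,xatol=2e-4,fatol=1e-5)); print(w,ns,o.x.round(4),round(o.fun,3))
  for n in ns:
    cs,_=cv2.findContours((sil(n,o.x,B[w])),0,1)
    if w=="wire" and not hasattr(cv2,"_b"): cv2._b={m:cv2.resize(ims[m],(2560,1600),interpolation=cv2.INTER_CUBIC) for m in ims}
    cv2.drawContours(cv2._b[n],cs,-1,(255,255,0),2)
R={"top":{"black_jar":[307.8,205.1,320.3,229.0],"grey_shaker":[329.1,207.6,340.3,226.7],"red_jar":[351.8,203.6,363.4,226.2],"gold_jar":[372.9,199.7,387.1,226.6]},
"scene":{"black_jar":[290.4,179.2,308.3,208.3],"grey_shaker":[305.9,194.2,317.5,217.9],"red_jar":[319.8,192.5,333.9,232.6],"gold_jar":[334.9,207.4,351.5,240.8]}}
t=np.linspace(0,6.283,24)
for l,(d,h) in J.items():
    def pts(p,n): 
        out=[]
        for z in(0,h*.7,h-.002):
            rr=d/2*(.77 if l=="grey_shaker" and z>.08 else .95 if z else 1)
            out+=[np.c_[p[0]+rr*np.cos(t),p[1]+rr*np.sin(t),0*t+.012+z]]
        return proj(n,np.vstack(out))
    def f(p):
        e=[]
        for n in R:
            q=pts(p,n); a,b=q.min(0),q.max(0); u=R[n][l]
            e+=[(a[0]+b[0])/2-(u[0]+u[2])/2,(a[1]-u[1])]
        return e
    o=least_squares(f,[.54,-.19]); print(l,o.x.round(4),np.round(o.fun,1))
    for n in R: 
        cv2.polylines(cv2._b[n],[cv2.convexHull((pts(o.x,n)*4+1.5).astype(np.int32))],True,(0,0,255),1)
v=[cv2._b["top"][760:1000,720:1580],cv2._b["scene"][600:1040,870:1430]]
cv2.imwrite("pics/ov1.png",np.vstack([cv2.resize(v[0],(700,195),interpolation=cv2.INTER_AREA),cv2.resize(v[1],(700,400))[:400]]))
```

```text
wire ('top',) [0.5289 0.2083 0.108 ] 0.081
wire ('top', 'scene') [0.529  0.2086 0.0908] 0.217
wood ('top',) [ 0.5444 -0.1813  0.0595] 0.307
wood ('top', 'scene') [ 0.5436 -0.1821  0.0474] 0.83
black_jar [ 0.545  -0.0714] [-0.2 -0.4 -0.2  0.7]
grey_shaker [ 0.5451 -0.1464] [ 0.7  0.2 -0.2 -1.4]
red_jar [ 0.5533 -0.2184] [-1.  -0.8 -0.1  2.5]
gold_jar [ 0.5639 -0.2967] [-1.   2.   1.7 -0.7]
```

View pics/ov1.png

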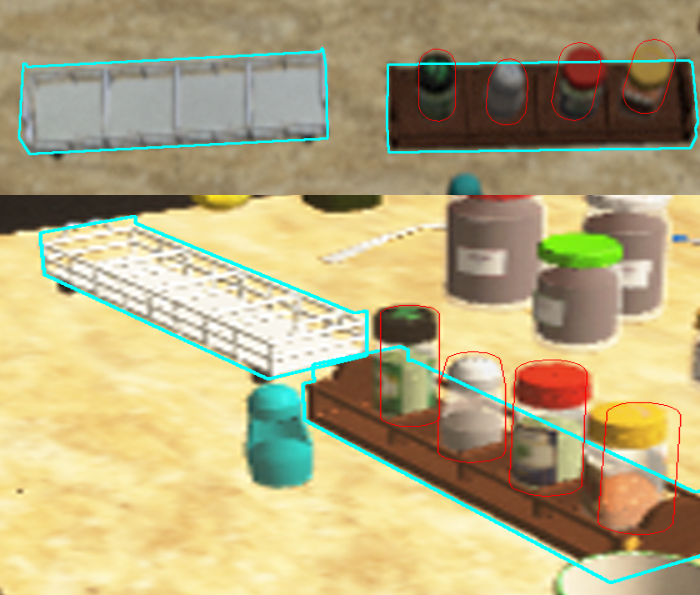

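Run:
```python
from h import *
H={n:cv2.cvtColor(cv2.imread(f"pics/{n}0.png"),cv2.COLOR_BGR2HSV).astype(int) for n in C}
box={"red":{"top":(350,200,368,218),"scene":(318,193,338,211)},"gold":{"top":(370,202,388,220),"scene":(332,205,354,222)}}
cen={}
for l,b in box.items():
  cen[l]={}
  for n,(x0,y0,x1,y1) in b.items():
    h=H[n][y0:y1,x0:x1]; hu=h[...,0]
    m=((hu<6)|(hu>172)) if l=="red" else ((hu>18)&(hu<32))
    m&=(h[...,1]>(140 if l=="red" else 150))
    yy,xx=np.nonzero(m); u=[xx.min()+x0,yy.min()+y0,xx.max()+x0,yy.max()+y0]; cen[l][n]=(xx.mean()+x0,yy.mean()+y0); print(l,n,u,np.round(cen[l][n],1),m.sum())
  o=least_squares(lambda p:np.concatenate([proj(n,p)-cen[l][n] for n in C]),[.55,-.25,.1]); print(l,o.x.round(4),np.round(o.fun,1))
```

```text
red top [np.int64(353), np.int64(205), np.int64(366), np.int64(216)] [359.3 210.8] 130
red scene [np.int64(321), np.int64(197), np.int64(334), np.int64(208)] [327.8 202.3] 144
red [ 0.5507 -0.2244  0.1074] [-0.1  0.   0.  -0.1]
gold top [np.int64(372), np.int64(206), np.int64(385), np.int64(217)] [378.5 211.8] 97
gold scene [np.int64(335), np.int64(207), np.int64(350), np.int64(219)] [342.6 212.9] 172
gold [ 0.5548 -0.2912  0.1   ] [-0.6  0.3  0.3 -0.7]
```

Call:
jog_arm:
  moves:
    - [1, [0, 0, 0], 1]
    - [1, [0, 0, 0], 1]
    - [1, [0, 0, 0], 1]
    - [1, [0, 0, 0], 1]
    - [1, [0, 0, 0], 1]

```text
time: 2.02
tool_pos: [0.2241, 0.5566, 0.2313]
ee_rot: [3.142, -0.0, 2.232]
force: [0.5, -0.2, 0.3]
grip_width: 1.001
finger_force: 0.0
```

Call:
jog_arm:
  moves:
    - [1, [0, 0, 0], 1]
    - [1, [0, 0, 0], 1]
    - [1, [0, 0, 0], 1]
    - [1, [0, 0, 0], 1]
    - [1, [0, 0, 0], 1]

```text
time: 2.65
tool_pos: [0.2241, 0.5566, 0.2313]
ee_rot: [3.142, 0.0, 1.708]
force: [-0.2, 0.2, -0.1]
grip_width: 1.0
finger_force: 0.0
```

Call:
jog_arm:
  moves:
    - [1, [0, 0, 0], 1]
    - [1, [0, 0, 0], 0.345]
    - [1, [-0.6, 0.3, 0], 0]
    - [1, [-1, 0.5, 0], 0]
    - [1, [-1, 0.5, 0], 0]

```text
time: 3.28
tool_pos: [0.2638, 0.4768, 0.2313]
ee_rot: [3.141, 0.0, 1.572]
force: [0.3, 0.7, 0.1]
grip_width: 0.998
finger_force: 0.0
```

Call:
jog_arm:
  moves:
    - [1, [-1, 0.5, 0], 0]
    - [1, [-1, 0.5, 0], 0]
    - [1, [-1, 0.5, 0], 0]
    - [1, [-1, 0.5, 0], 0]
    - [1, [-1, 0.5, 0], 0]

```text
time: 3.9
tool_pos: [0.3386, 0.3265, 0.2314]
ee_rot: [3.141, -0.0, 1.572]
force: [0.3, 0.1, 0.5]
grip_width: 1.003
finger_force: 0.0
```

Call:
jog_arm:
  moves:
    - [1, [-1, 0.5, 0], 0]
    - [1, [-1, 0.5, 0], 0]
    - [1, [-1, 0.5, 0], 0]
    - [1, [-1, 0.5, 0], 0]
    - [1, [-1, 0.5, 0], 0]

```text
time: 4.53
tool_pos: [0.4132, 0.1766, 0.2314]
ee_rot: [3.141, 0.0, 1.572]
force: [0.4, -0.2, -0.2]
grip_width: 0.998
finger_force: 0.0
```

Call:
jog_arm:
  moves:
    - [1, [-1, 0.5, 0], 0]
    - [1, [-1, 0.5, 0], 0]
    - [1, [-1, 0.7, 0], 0]
    - [1, [-1, 0.7, 0], 0]
    - [1, [-0.6, 0.3, 0], 0]

```text
time: 5.15
tool_pos: [0.4941, 0.0386, 0.2311]
ee_rot: [-3.141, 0.0, 1.57]
force: [-0.6, 0.1, -0.5]
grip_width: 0.999
finger_force: 0.0
```

Run:
```python
from h import *
print(r.read_state()["tool_pos"].round(4),r.read_state()["ee_rot"].round(4)); c=r.calibration("wrist"); print(c)
im=r.get_image("wrist"); cv2.imwrite("pics/w1.png",im[:,:,::-1])
```

```text
[0.4941 0.0386 0.2311] [-3.1412e+00  3.0000e-04  1.5699e+00]
{'camera_matrix': array([[309.70691629,   0.        , 314.10165038],
       [  0.        , 309.70691629, 200.87385578],
       [  0.        ,   0.        ,   1.        ]]), 'R': array([[ 9.99998700e-01, -1.29092208e-03, -9.66001124e-04],
       [-9.75121513e-04, -9.61362643e-01,  2.75283342e-01],
       [-1.28404674e-03, -2.75282042e-01, -9.61362652e-01]]), 't': array([-0.49367158,  0.00217827,  0.38978033])}
```

View pics/w1.png

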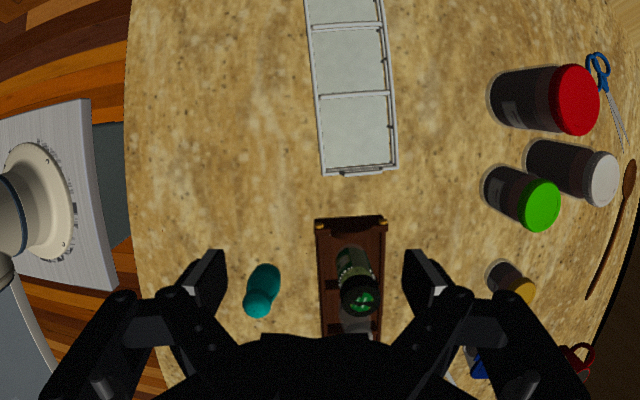

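The wrist view (up = +y) shows the black cap at about (col 361, row 297), the wooden rack's left end at (317–387, 218) and the white rack's near end at (322–397, 171). I'll turn those into positions.

```bash
cat >> h.py <<'E'
def wz(px,z,c=None):  # wrist fisheye (col,row) -> world xy at z
    c=c or r.calibration("wrist"); K=c["camera_matrix"]; u=np.array([(px[0]-K[0,2])/K[0,0],(px[1]-K[1,2])/K[1,1]]); t=np.hypot(*u)
    d=np.r_[u/t*np.sin(t),np.cos(t)]; d=c["R"].T@d; o=-c["R"].T@c["t"]; return (o+d*(z-o[2])/d[2])[:2]
E
python3 - <<'E'
from h import *
for s,p,z in(("cap",(362,297),.115),("base",(356,250),.012),("woodL",(317,219),.045),("woodR",(387,217),.045),("wireL",(322,174),.06),("wireR",(397,168),.06),("wirefloorline L",(318,95),.053),("R",(393,91),.053)): print(s,wz(p,z).round(4))
print(r.place_of("black_jar","wrist"), r.place_of("wire_rack","wrist")[:1])
a=.1;print([(np.array([.529,.208])+[-np.sin(a)*y,np.cos(a)*y]).round(4) for y in(.114,.038,-.038,-.114)])
for x in(-.0425,.0425): print((np.array([.529,.208])+[np.cos(a)*x+np.sin(a)*.1595,np.sin(a)*x-np.cos(a)*.1595]).round(4))
a=.05
for x in(-.044,.044): print("wood",(np.array([.5436,-.182])+[np.cos(a)*x-np.sin(a)*.164,np.sin(a)*x+np.cos(a)*.164]).round(4))
E
```

```text
cap [ 0.5419 -0.0666]
base [ 0.5481 -0.0625]
woodL [ 0.4974 -0.008 ]
woodR [ 0.5775 -0.0062]
wireL [0.5025 0.0463]
wireR [0.5814 0.0532]
wirefloorline L [0.4985 0.1274]
R [0.5764 0.1339]
[{'pixel': [259.0, 352.1], 'p': 0.66}, {'pixel': [299.3, 354.2], 'p': 0.48}] [{'pixel': [35.1, 341.4], 'p': 0.69}]
[array([0.5176, 0.3214]), array([0.5252, 0.2458]), array([0.5328, 0.1702]), array([0.5404, 0.0946])]
[0.5026 0.0451]
[0.5872 0.0535]
wood [ 0.4915 -0.0204]
wood [ 0.5793 -0.016 ]
```

Call:
jog_arm:
  moves:
    - [1, [-1, 0.4, 0.6], 0]
    - [1, [-1, 0.4, 0.6], 0]
    - [1, [-1, 0.4, 0.6], 0]
    - [1, [-0.62, 0.43, 0.6], 0]
    - [1, [0, 0, 0], 0]

```text
time: 5.92
tool_pos: [0.5421, -0.0677, 0.1574]
ee_rot: [-3.138, -0.001, 1.571]
force: [0.0, 0.8, -0.5]
grip_width: 0.995
finger_force: 0.0
```

Call:
jog_arm:
  moves:
    - [1, [0, 0, 0.8], 0]
    - [1, [0, 0, 0.8], 0]
    - [1, [0, 0, 0.8], 0]
    - [1, [0, 0, 0.73], 0]
    - [1, [0, 0, 0], 0]

```text
time: 6.55
tool_pos: [0.5418, -0.0663, 0.0646]
ee_rot: [-3.139, -0.001, 1.573]
force: [-0.3, 1.0, 0.5]
grip_width: 0.999
finger_force: 0.0
```

Call:
jog_arm:
  moves:
    - [0, [0, 0, 0], 0]
    - [0, [0, 0, 0], 0]
    - [0, [0, 0, 0], 0]
    - [0, [0, 0, 0], 0]
    - [0, [0, 0, 0], 0]

```text
time: 7.18
tool_pos: [0.5435, -0.0681, 0.0668]
ee_rot: [3.14, 0.0, 1.571]
force: [-2.6, 0.3, 6.9]
grip_width: 0.458
finger_force: 59.5
```

Call:
jog_arm:
  moves:
    - [0, [0, 0, -0.5], 0]
    - [0, [0, 0, -0.8], 0]
    - [0, [0, 0, -0.8], 0]
    - [0, [0.3, 0, -0.4], 0]
    - [0, [0.68, 0, 0], 0]

```text
time: 7.8
tool_pos: [0.5435, -0.0381, 0.1414]
ee_rot: [3.14, 0.0, 1.569]
force: [0.1, 0.3, -1.7]
grip_width: 0.461
finger_force: 60.2
```

Call:
jog_arm:
  moves:
    - [0, [1, -0.1, 0], 0]
    - [0, [1, -0.1, 0], 0]
    - [0, [1, -0.1, 0], 0]
    - [0, [1, -0.1, 0], 0]
    - [0, [1, -0.1, 0], 0]

```text
time: 8.43
tool_pos: [0.5268, 0.1137, 0.1388]
ee_rot: [-3.139, -0.0, 1.572]
force: [0.3, 0.8, -1.1]
grip_width: 0.463
finger_force: 60.2
```

Call:
jog_arm:
  moves:
    - [0, [1, -0.1, 0], 0]
    - [0, [1, -0.1, 0], 0]
    - [0, [1, -0.1, 0], 0]
    - [0, [1, -0.05, 0], 0]
    - [0, [1, 0, 0], 0]

```text
time: 9.05
tool_pos: [0.5159, 0.2635, 0.1387]
ee_rot: [-3.139, 0.001, 1.572]
force: [0.6, -0.0, -1.4]
grip_width: 0.459
finger_force: 60.2
```

Call:
jog_arm:
  moves:
    - [0, [0.7, 0, 0], 0]
    - [0, [0.5, 0, 0], 0]
    - [0, [0.3, 0, 0], 0]
    - [0, [0.5, 0, 0], 0]
    - [0, [0, 0, 0], 0]

```text
time: 9.68
tool_pos: [0.5175, 0.322, 0.1403]
ee_rot: [-3.142, -0.0, 1.571]
force: [-0.9, -0.3, -2.4]
grip_width: 0.457
finger_force: 60.2
```

Run:
```python
from h import *
for n in("scene","wrist"): cv2.imwrite(f"pics/{n}2.png",r.get_image(n)[:,:,::-1])
s=cv2.imread("pics/scene2.png")[120:250,210:380]; w=cv2.imread("pics/wrist2.png")[:,200:520]
cv2.imwrite("pics/c2.png",np.hstack([cv2.resize(s,(480,367)),cv2.resize(w,(294,367))]))
```

```text
(no output)
```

View pics/c2.png

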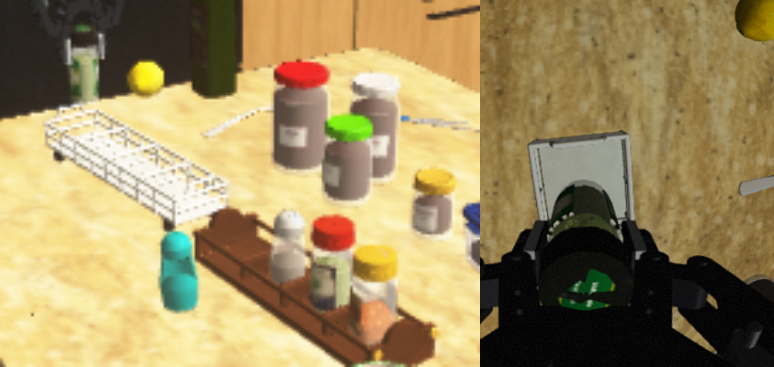

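Left half: the black jar hangs upright over the leftmost bay. Right half: the far end corners of the white rack are at wrist pixels (252,155) and (361,144). I'll check those before lowering.

Run:
```python
from h import *
for p in((252,155),(361,144)): print([wz(p,z).round(4) for z in(.053,.067)])
```

```text
[array([0.4705, 0.3616]), array([0.4733, 0.3634])]
[array([0.5524, 0.3697]), array([0.5503, 0.371 ])]
```

Call:
jog_arm:
  moves:
    - [0, [0, 0, 0.8], 0]
    - [0, [0, 0, 0.8], 0]
    - [0, [0, 0, 0.4], 0]
    - [0, [0, 0, 0.2], 0]
    - [0, [0, 0, 0], 0]

```text
time: 10.4
tool_pos: [0.518, 0.3215, 0.0754]
ee_rot: [3.14, -0.001, 1.571]
force: [0.5, 0.5, -2.0]
grip_width: 0.463
finger_force: 60.1
```

Call:
jog_arm:
  moves:
    - [1, [0, 0, 0], 0]
    - [1, [0, 0, 0], 0]
    - [1, [0, 0, 0], 0]
    - [1, [0, 0, 0], 0]

```text
time: 10.9
tool_pos: [0.5176, 0.3214, 0.0745]
ee_rot: [3.141, -0.0, 1.571]
force: [-0.3, 0.4, -0.1]
grip_width: 0.998
finger_force: 0.0
```

Call:
jog_arm:
  moves:
    - [1, [0, 0, -0.6], 0]
    - [1, [0, 0, -1], 0]
    - [1, [0, 0, -1], 0]
    - [1, [-0.4, 0.1, -0.4], 0]
    - [1, [-0.91, 0.1, 0], 0]

```text
time: 11.52
tool_pos: [0.5241, 0.282, 0.1662]
ee_rot: [3.139, -0.001, 1.572]
force: [-0.0, 0.6, -0.8]
grip_width: 0.999
finger_force: 0.0
```

Call:
jog_arm:
  moves:
    - [1, [-1, 0.1, 0], 0]
    - [1, [-1, 0.1, 0], 0]
    - [1, [-1, 0.1, 0], 0]
    - [1, [-1, 0.1, 0], 0]
    - [1, [-1, 0.1, 0], 0]

```text
time: 12.15
tool_pos: [0.5383, 0.1302, 0.1642]
ee_rot: [-3.141, 0.0, 1.57]
force: [0.1, 0.6, 0.5]
grip_width: 0.998
finger_force: 0.0
```

Call:
jog_arm:
  moves:
    - [1, [-1, 0.1, 0], 0]
    - [1, [-1, 0.1, 0], 0]
    - [1, [-1, 0, 0], 0]
    - [1, [-1, 0, 0], 0]
    - [1, [-1, 0, 0], 0]

```text
time: 12.78
tool_pos: [0.544, -0.0197, 0.1642]
ee_rot: [-3.141, 0.0, 1.57]
force: [0.6, -0.1, 0.6]
grip_width: 0.998
finger_force: 0.0
```

Call:
jog_arm:
  moves:
    - [1, [-0.8, 0.02, 0], 0]
    - [1, [-0.6, 0, 0], 0]
    - [1, [0, 0, 0], 0]

```text
time: 13.15
tool_pos: [0.5448, -0.0611, 0.1642]
ee_rot: [-3.141, 0.0, 1.569]
force: [-1.0, 0.7, -0.5]
grip_width: 0.996
finger_force: 0.0
```

Run:
```python
from h import *
print(r.read_state()["tool_pos"].round(4))
for n in("top","wrist"): cv2.imwrite(f"pics/{n}3.png",r.get_image(n)[:,:,::-1])
for l in("grey_shaker","red_jar"): print([(x["p"],x["pixel"]) for x in r.place_of(l,"wrist")[:3]])
s=cv2.imread("pics/top3.png")[190:260,175:300]; w=cv2.imread("pics/wrist3.png")[:,150:490]
cv2.imwrite("pics/c3.png",np.hstack([cv2.resize(s,(400,224)),np.zeros((224,0,3),np.uint8)]) if 0 else np.hstack([cv2.copyMakeBorder(cv2.resize(s,(400,224)),0,176,0,0,cv2.BORDER_CONSTANT),w]))
```

```text
[ 0.5448 -0.0611  0.1642]
[(0.9, [223.0, 205.7]), (0.61, [260.8, 315.8])]
[(0.69, [323.2, 320.7])]
```

View pics/c3.png

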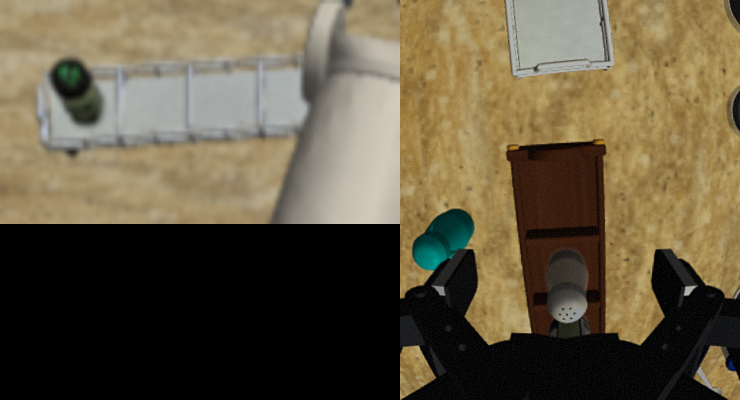

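Black stands upright in the leftmost bay of the white rack. In the wrist view the grey shaker's dome is at about (317,309) and its base at about (316,261); the turquoise look-alike is at (193,240), outside the rack.

Run:
```python
from h import *
print(wz((317,314),.102).round(4),wz((317,304),.095).round(4),wz((316,261),.012).round(4))
```

```text
[ 0.5472 -0.1427] [ 0.5473 -0.1375] [ 0.5469 -0.1397]
```

Call:
jog_arm:
  moves:
    - [1, [-0.9, 0.07, 0], 0]
    - [1, [-1, 0, 0], 0]
    - [1, [-0.8, 0, 0.2], 0]
    - [1, [0, 0, 0.8], 0]
    - [1, [0, 0, 0.8], 0]

```text
time: 13.98
tool_pos: [0.5475, -0.1405, 0.11]
ee_rot: [3.141, 0.0, 1.571]
force: [0.3, 0.0, -0.8]
grip_width: 0.999
finger_force: 0.0
```

Call:
jog_arm:
  moves:
    - [1, [0, 0, 0.8], 0]
    - [1, [0, 0, 0.6], 0]
    - [1, [0, 0, 0.28], 0]
    - [0, [0, 0, 0], 0]
    - [0, [0, 0, 0], 0]

```text
time: 14.6
tool_pos: [0.5478, -0.141, 0.0612]
ee_rot: [3.14, 0.001, 1.571]
force: [0.5, -0.8, 0.8]
grip_width: 0.601
finger_force: 0.0
```

Call:
jog_arm:
  moves:
    - [0, [0, 0, 0], 0]
    - [0, [0, 0, 0], 0]
    - [0, [0, 0, 0], 0]

```text
time: 14.98
tool_pos: [0.5478, -0.1412, 0.0615]
ee_rot: [3.139, 0.001, 1.571]
force: [-1.1, 0.7, 6.6]
grip_width: 0.383
finger_force: 59.4
```

Call:
jog_arm:
  moves:
    - [0, [0, 0, -0.2], 0]
    - [0, [0, 0, -0.3], 0]
    - [0, [0, 0, 0], 0]

```text
time: 15.35
tool_pos: [0.5477, -0.1411, 0.0759]
ee_rot: [3.14, 0.0, 1.571]
force: [0.3, -1.5, -1.2]
grip_width: 0.384
finger_force: 59.0
```

Run:
```python
from h import *
for n in("scene","wrist"): cv2.imwrite(f"pics/{n}4.png",r.get_image(n)[:,:,::-1])
s=cv2.imread("pics/scene4.png")[150:250,270:380]; w=cv2.imread("pics/wrist4.png")[130:,200:430]
cv2.imwrite("pics/c4.png",np.hstack([cv2.resize(s,(440,400),interpolation=cv2.INTER_CUBIC),cv2.resize(w,(341,400))]))
```

```text
(no output)
```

View pics/c4.png

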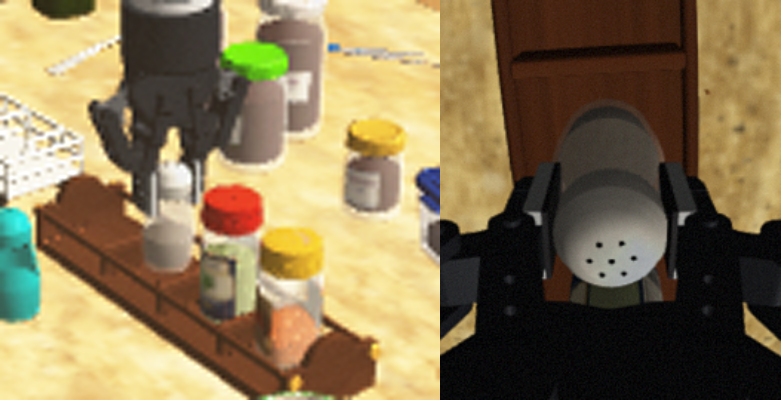

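The grey shaker is held upright by the body just below its top and has cleared the floor. I'll carry on.

Call:
jog_arm:
  moves:
    - [0, [0, 0, -0.6], 0]
    - [0, [0, 0, -0.8], 0]
    - [0, [0, 0, -0.6], 0]
    - [0, [0.3, 0, 0], 0]
    - [0, [0.69, -0.03, 0], 0]

```text
time: 16.08
tool_pos: [0.546, -0.1105, 0.1342]
ee_rot: [-3.141, -0.0, 1.57]
force: [0.2, 0.5, -1.1]
grip_width: 0.388
finger_force: 59.1
```

Call:
jog_arm:
  moves:
    - [0, [1, -0.1, 0], 0]
    - [0, [1, -0.1, 0], 0]
    - [0, [1, -0.1, 0], 0]
    - [0, [1, -0.1, 0], 0]
    - [0, [1, -0.1, 0], 0]

```text
time: 16.7
tool_pos: [0.53, 0.0412, 0.1335]
ee_rot: [-3.139, -0.0, 1.572]
force: [-0.1, 0.4, -1.4]
grip_width: 0.38
finger_force: 59.1
```

Call:
jog_arm:
  moves:
    - [0, [1, -0.1, 0], 0]
    - [0, [1, -0.1, 0], 0]
    - [0, [1, 0, 0], 0]
    - [0, [1, 0, 0], 0]
    - [0, [1, 0, 0], 0]

```text
time: 17.32
tool_pos: [0.5237, 0.1909, 0.1335]
ee_rot: [-3.139, 0.0, 1.572]
force: [-0.1, 0.5, -1.2]
grip_width: 0.387
finger_force: 59.1
```

Call:
jog_arm:
  moves:
    - [0, [0.8, 0, 0], 0]
    - [0, [0.6, 0, 0], 0]
    - [0, [0.4, 0, 0], 0]
    - [0, [0.1, 0, 0], 0]
    - [0, [0, 0, 0], 0]

```text
time: 17.95
tool_pos: [0.5253, 0.2455, 0.1349]
ee_rot: [-3.141, 0.0, 1.57]
force: [0.1, -1.4, -1.6]
grip_width: 0.385
finger_force: 59.1
```

Call:
jog_arm:
  moves:
    - [0, [0, 0, 0.8], 0]
    - [0, [0, 0, 0.8], 0]
    - [0, [0, 0, 0.4], 0]
    - [0, [0, 0, 0.2], 0]
    - [0, [0, 0, 0], 0]

```text
time: 18.58
tool_pos: [0.5259, 0.2457, 0.07]
ee_rot: [3.14, -0.001, 1.57]
force: [-0.4, 0.3, -1.1]
grip_width: 0.382
finger_force: 59.1
```

Call:
jog_arm:
  moves:
    - [0, [0, 0, 0.05], 0]
    - [0, [0, 0, 0], 0]
    - [1, [0, 0, 0], 0]
    - [1, [0, 0, 0], 0]
    - [1, [0, 0, 0], 0]

```text
time: 19.2
tool_pos: [0.5252, 0.2457, 0.0672]
ee_rot: [-3.141, 0.0, 1.571]
force: [-0.6, 0.2, -0.1]
grip_width: 0.99
finger_force: 0.0
```

Call:
jog_arm:
  moves:
    - [1, [0, 0, -0.6], 0]
    - [1, [0, 0, -1], 0]
    - [1, [0, 0, -1], 0]
    - [1, [-0.4, 0.1, -0.6], 0]
    - [1, [-1, 0.1, 0], 0]

```text
time: 19.82
tool_pos: [0.5323, 0.2038, 0.1664]
ee_rot: [3.138, -0.001, 1.572]
force: [0.1, -0.9, -0.6]
grip_width: 1.002
finger_force: 0.0
```

Call:
jog_arm:
  moves:
    - [1, [-1, 0.1, 0], 0]
    - [1, [-1, 0.1, 0], 0]
    - [1, [-1, 0.1, 0], 0]
    - [1, [-1, 0.1, 0], 0]
    - [1, [-1, 0.1, 0], 0]

```text
time: 20.45
tool_pos: [0.5462, 0.052, 0.1638]
ee_rot: [-3.142, 0.0, 1.57]
force: [0.7, -0.4, 0.4]
grip_width: 1.001
finger_force: 0.0
```

Call:
jog_arm:
  moves:
    - [1, [-1, 0.1, 0], 0]
    - [1, [-1, 0, 0], 0]
    - [1, [-1, 0, 0], 0]
    - [1, [-1, 0, 0], 0]
    - [1, [-1, 0, 0], 0]

```text
time: 21.08
tool_pos: [0.5489, -0.098, 0.1638]
ee_rot: [-3.142, 0.0, 1.57]
force: [0.5, -0.1, 0.1]
grip_width: 0.996
finger_force: 0.0
```

Call:
jog_arm:
  moves:
    - [1, [-0.8, 0, 0], 0]
    - [1, [-0.5, 0, 0], 0]
    - [1, [0, 0, 0], 0]

```text
time: 21.45
tool_pos: [0.5491, -0.1362, 0.1635]
ee_rot: [-3.141, -0.0, 1.569]
force: [0.1, 0.3, -0.2]
grip_width: 1.004
finger_force: 0.0
```

Run:
```python
from h import *
print(r.read_state()["tool_pos"].round(4))
for n in("top","wrist"): cv2.imwrite(f"pics/{n}5.png",r.get_image(n)[:,:,::-1])
s=cv2.imread("pics/top5.png")[190:260,175:300]; w=cv2.imread("pics/wrist5.png")[:,150:490]
cv2.imwrite("pics/c5.png",np.hstack([cv2.copyMakeBorder(cv2.resize(s,(400,224)),0,176,0,0,cv2.BORDER_CONSTANT),w]))
```

```text
[ 0.5491 -0.1362  0.1635]
```

View pics/c5.png

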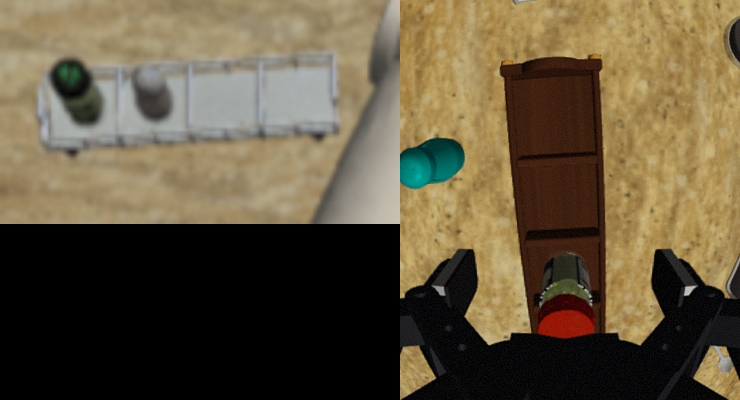

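Grey stands in bay 2. In the wrist view the red cap is centred at column 317, and the base's far edge is at about row 252.

Run:
```python
from h import *
print(wz((317,328),.118).round(4),wz((317,297),.115).round(4), wz((316,252),.012).round(4))
```

```text
[ 0.5512 -0.2195] [ 0.5511 -0.1923] [ 0.5509 -0.2043]
```

Call:
jog_arm:
  moves:
    - [1, [-0.9, 0.06, 0], 0]
    - [1, [-1, 0, 0], 0]
    - [1, [-0.99, 0, 0], 0]
    - [1, [0, 0, 0.7], 0]
    - [1, [0, 0, 0.8], 0]

```text
time: 22.18
tool_pos: [0.5513, -0.2208, 0.1174]
ee_rot: [3.141, -0.001, 1.571]
force: [-0.3, -0.9, -1.0]
grip_width: 1.001
finger_force: 0.0
```

Call:
jog_arm:
  moves:
    - [1, [0, 0, 0.8], 0]
    - [1, [0, 0, 0.6], 0]
    - [1, [0, 0, 0.38], 0]
    - [0, [0, 0, 0], 0]
    - [0, [0, 0, 0], 0]

```text
time: 22.8
tool_pos: [0.5516, -0.222, 0.0661]
ee_rot: [3.14, 0.001, 1.571]
force: [0.4, 0.6, -0.9]
grip_width: 0.605
finger_force: 0.0
```

Call:
jog_arm:
  moves:
    - [0, [0, 0, 0], 0]
    - [0, [0, 0, 0], 0]
    - [0, [0, 0, -0.3], 0]
    - [0, [0, 0, -0.4], 0]
    - [0, [0, 0, -0.3], 0]

```text
time: 23.42
tool_pos: [0.5513, -0.2221, 0.0963]
ee_rot: [3.141, 0.0, 1.571]
force: [-0.2, -0.9, 0.3]
grip_width: 0.499
finger_force: 60.2
```

Call:
jog_arm:
  moves:
    - [0, [0, 0, -0.5], 0]
    - [0, [0, 0, -0.6], 0]
    - [0, [0, 0, -0.4], 0]
    - [0, [0, 0, 0], 0]
    - [0, [0.37, -0.01, 0], 0]

```text
time: 24.05
tool_pos: [0.5505, -0.2108, 0.1394]
ee_rot: [-3.141, -0.0, 1.57]
force: [-0.6, 0.1, -1.1]
grip_width: 0.502
finger_force: 60.2
```

Run:
```python
from h import *
for n in("scene","wrist"): cv2.imwrite(f"pics/{n}6.png",r.get_image(n)[:,:,::-1])
s=cv2.imread("pics/scene6.png")[130:250,270:402]; w=cv2.imread("pics/wrist6.png")[130:,200:430]
cv2.imwrite("pics/c6.png",np.hstack([cv2.resize(s,(440,400),interpolation=cv2.INTER_CUBIC),cv2.resize(w,(341,400))]))
```

```text
(no output)
```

View pics/c6.png

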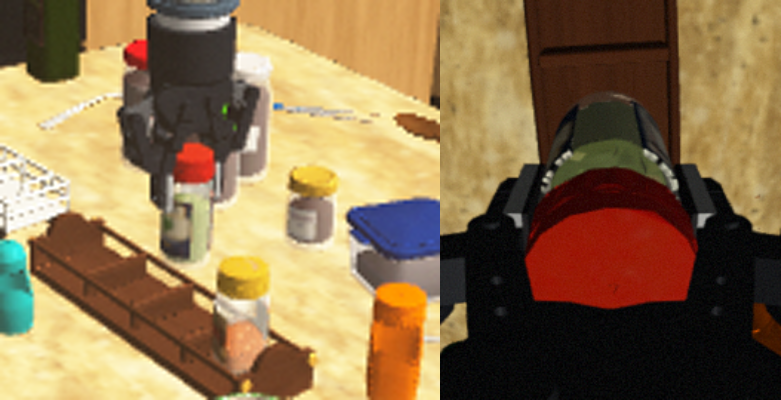

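Red is held upright and clear of the rack; gold is untouched in its bay.

Call:
jog_arm:
  moves:
    - [0, [0.7, -0.1, 0], 0]
    - [0, [1, -0.1, 0], 0]
    - [0, [1, -0.1, 0], 0]
    - [0, [1, -0.1, 0], 0]
    - [0, [1, -0.1, 0], 0]

```text
time: 24.78
tool_pos: [0.5351, -0.0677, 0.1398]
ee_rot: [-3.141, -0.001, 1.571]
force: [-0.2, -0.8, -1.0]
grip_width: 0.504
finger_force: 60.3
```

Call:
jog_arm:
  moves:
    - [0, [1, -0.1, 0], 0]
    - [0, [1, 0, 0], 0]
    - [0, [1, 0, 0], 0]
    - [0, [1, 0, 0], 0]
    - [0, [1, 0, 0], 0]

```text
time: 25.4
tool_pos: [0.5319, 0.0821, 0.1398]
ee_rot: [-3.141, -0.0, 1.571]
force: [0.7, -0.7, -1.5]
grip_width: 0.502
finger_force: 60.3
```

Call:
jog_arm:
  moves:
    - [0, [1, 0, 0], 0]
    - [0, [0.9, 0, 0], 0]
    - [0, [0.7, 0, 0], 0]
    - [0, [0.4, 0, 0], 0]
    - [0, [0, 0, 0], 0]

```text
time: 26.02
tool_pos: [0.5326, 0.1707, 0.1399]
ee_rot: [-3.141, 0.0, 1.572]
force: [-0.3, -0.2, -1.0]
grip_width: 0.502
finger_force: 60.3
```

Call:
jog_arm:
  moves:
    - [0, [0, 0, 0.8], 0]
    - [0, [0, 0, 0.8], 0]
    - [0, [0, 0, 0.4], 0]
    - [0, [0, 0, 0.22], 0]
    - [0, [0, 0, 0], 0]

```text
time: 26.65
tool_pos: [0.5334, 0.1699, 0.0747]
ee_rot: [3.14, -0.0, 1.57]
force: [0.7, 0.1, -0.7]
grip_width: 0.501
finger_force: 60.2
```

Call:
jog_arm:
  moves:
    - [0, [0, 0, 0], 0]
    - [1, [0, 0, 0], 0]
    - [1, [0, 0, 0], 0]
    - [1, [0, 0, 0], 0]
    - [1, [0, 0, 0], 0]

```text
time: 27.28
tool_pos: [0.5328, 0.1702, 0.0734]
ee_rot: [-3.141, 0.0, 1.571]
force: [-0.4, -0.1, 0.0]
grip_width: 1.001
finger_force: 0.0
```

Call:
jog_arm:
  moves:
    - [1, [0, 0, -0.6], 0]
    - [1, [0, 0, -1], 0]
    - [1, [0, 0, -1], 0]
    - [1, [-0.4, 0.1, -0.5], 0]
    - [1, [-1, 0.1, 0], 0]

```text
time: 27.9
tool_pos: [0.5397, 0.1281, 0.1689]
ee_rot: [3.138, -0.001, 1.573]
force: [0.3, -0.8, -0.9]
grip_width: 1.0
finger_force: 0.0
```

Call:
jog_arm:
  moves:
    - [1, [-1, 0.1, 0], 0]
    - [1, [-1, 0.1, 0], 0]
    - [1, [-1, 0.1, 0], 0]
    - [1, [-1, 0.1, 0], 0]
    - [1, [-1, 0.1, 0], 0]

```text
time: 28.52
tool_pos: [0.5536, -0.0237, 0.1666]
ee_rot: [-3.141, 0.0, 1.57]
force: [0.1, 1.0, 1.1]
grip_width: 1.0
finger_force: 0.0
```

Call:
jog_arm:
  moves:
    - [1, [-1, 0.07, 0], 0]
    - [1, [-1, 0, 0], 0]
    - [1, [-1, 0, 0], 0]
    - [1, [-1, 0, 0], 0]
    - [1, [-1, 0, 0], 0]

```text
time: 29.15
tool_pos: [0.5554, -0.1736, 0.1665]
ee_rot: [-3.141, 0.0, 1.57]
force: [-0.1, -0.6, 0.2]
grip_width: 0.996
finger_force: 0.0
```

Call:
jog_arm:
  moves:
    - [1, [-0.7, 0, 0], 0]
    - [1, [-0.44, 0, 0], 0]
    - [1, [0, 0, 0], 0]

```text
time: 29.52
tool_pos: [0.5558, -0.2066, 0.1663]
ee_rot: [-3.141, -0.0, 1.57]
force: [0.4, 0.9, -0.5]
grip_width: 0.999
finger_force: 0.0
```

Run:
```python
from h import *
print(r.read_state()["tool_pos"].round(4))
for n in("top","wrist"): cv2.imwrite(f"pics/{n}7.png",r.get_image(n)[:,:,::-1])
s=cv2.imread("pics/top7.png")[190:260,175:300]; w=cv2.imread("pics/wrist7.png")[:,150:490]
cv2.imwrite("pics/c7.png",np.hstack([cv2.copyMakeBorder(cv2.resize(s,(400,224)),0,176,0,0,cv2.BORDER_CONSTANT),w]))
```

```text
[ 0.5558 -0.2066  0.1663]
```

View pics/c7.png

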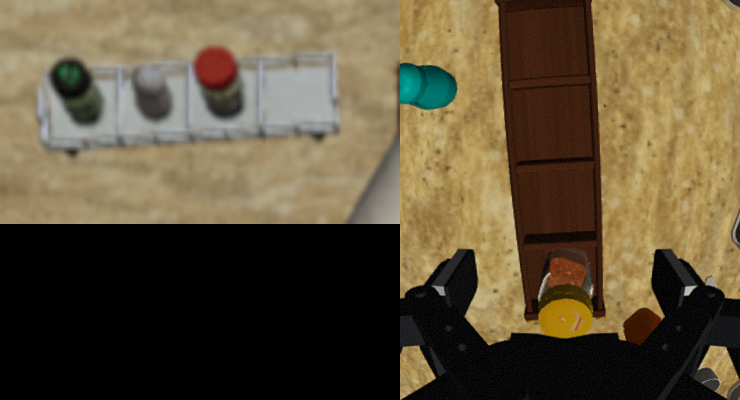

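Red stands in bay 3. The gold cap is at wrist (315,319), in the wooden rack's last bay, and the orange look-alike is at (390,325), outside the rack. Before descending I'll check finger clearance to the orange jar and the mug.

Run:
```python
from h import *
print("gold",wz((315,319),.112).round(4),"base edge",wz((316,249),.012).round(4))
print("orange",onz("top",(200,400),0).round(3), wz((388,322),.1).round(4), "top cap",onz("top",(186.5,404.5),.1).round(3)); print("mug",onz("top",(256,434),0).round(3))
```

```text
gold [ 0.5564 -0.2881] base edge [ 0.5577 -0.2728]
orange [ 0.647 -0.383] [ 0.6192 -0.3031] top cap [ 0.651 -0.382]
mug [ 0.435 -0.492]
```

Call:
jog_arm:
  moves:
    - [1, [-0.9, 0.03, 0], 0]
    - [1, [-1, 0, 0], 0]
    - [1, [-0.93, 0, 0], 0]
    - [1, [0, 0, 0.7], 0]
    - [1, [0, 0, 0.8], 0]

```text
time: 30.25
tool_pos: [0.5571, -0.2897, 0.1203]
ee_rot: [3.141, -0.001, 1.572]
force: [0.1, -0.2, -0.4]
grip_width: 1.002
finger_force: 0.0
```

Call:
jog_arm:
  moves:
    - [1, [0, 0, 0.8], 0]
    - [1, [0, 0, 0.7], 0]
    - [1, [0, 0, 0.46], 0]
    - [0, [0, 0, 0], 0]
    - [0, [0, 0, 0], 0]

```text
time: 30.88
tool_pos: [0.5573, -0.2911, 0.0638]
ee_rot: [3.14, 0.001, 1.571]
force: [-0.2, 0.3, 0.9]
grip_width: 0.605
finger_force: 0.0
```

Call:
jog_arm:
  moves:
    - [0, [0, 0, 0], 0]
    - [0, [0, 0, 0], 0]
    - [0, [0, 0, 0], 0]
    - [0, [0, 0, -0.3], 0]
    - [0, [0, 0, -0.2], 0]

```text
time: 31.5
tool_pos: [0.5566, -0.2908, 0.0779]
ee_rot: [-3.141, -0.0, 1.571]
force: [-0.7, -0.3, -1.0]
grip_width: 0.53
finger_force: 61.5
```

Call:
jog_arm:
  moves:
    - [0, [0, 0, -0.6], 0]
    - [0, [0, 0, -0.8], 0]
    - [0, [0, 0, -0.6], 0]
    - [0, [0, 0, 0], 0]
    - [0, [0, 0, 0], 0]

```text
time: 32.12
tool_pos: [0.5565, -0.2908, 0.1369]
ee_rot: [-3.141, -0.001, 1.571]
force: [-0.1, 0.3, -1.6]
grip_width: 0.529
finger_force: 61.5
```

Call:
jog_arm:
  moves:
    - [0, [0.35, -0.05, 0], 0]
    - [0, [0.7, -0.1, 0], 0]
    - [0, [1, -0.1, 0], 0]
    - [0, [1, -0.1, 0], 0]
    - [0, [1, -0.1, 0], 0]

```text
time: 32.75
tool_pos: [0.5426, -0.167, 0.1373]
ee_rot: [-3.141, -0.001, 1.572]
force: [0.3, 0.7, -2.2]
grip_width: 0.533
finger_force: 61.5
```

Call:
jog_arm:
  moves:
    - [0, [1, -0.1, 0], 0]
    - [0, [1, 0, 0], 0]
    - [0, [1, 0, 0], 0]
    - [0, [1, 0, 0], 0]
    - [0, [1, 0, 0], 0]

```text
time: 33.38
tool_pos: [0.5394, -0.0171, 0.1374]
ee_rot: [-3.141, -0.0, 1.572]
force: [-1.4, -0.4, -1.0]
grip_width: 0.529
finger_force: 61.5
```

Call:
jog_arm:
  moves:
    - [0, [1, 0, 0], 0]
    - [0, [1, 0, 0], 0]
    - [0, [0.8, 0, 0], 0]
    - [0, [0.6, 0, 0], 0]
    - [0, [0.4, 0, 0], 0]

```text
time: 34.0
tool_pos: [0.5398, 0.0959, 0.1376]
ee_rot: [-3.141, 0.0, 1.572]
force: [1.0, 0.6, -0.9]
grip_width: 0.533
finger_force: 61.5
```

Call:
jog_arm:
  moves:
    - [0, [0, 0, 0], 0]
    - [0, [0, 0, 0.8], 0]
    - [0, [0, 0, 0.8], 0]
    - [0, [0, 0, 0.4], 0]
    - [0, [0, 0, 0.22], 0]

```text
time: 34.62
tool_pos: [0.54, 0.0939, 0.0724]
ee_rot: [-3.141, 0.001, 1.57]
force: [-12.2, -1.3, 24.1]
grip_width: 0.531
finger_force: 64.1
```

Call:
jog_arm:
  moves:
    - [0, [0, 0, 0], 0]
    - [0, [0, 0, 0], 0]
    - [1, [0, 0, 0], 0]
    - [1, [0, 0, 0], 0]
    - [1, [0, 0, 0], 0]

```text
time: 35.25
tool_pos: [0.5403, 0.0946, 0.0709]
ee_rot: [-3.141, 0.0, 1.571]
force: [-0.1, -0.9, 0.4]
grip_width: 1.006
finger_force: 0.0
```

Call:
jog_arm:
  moves:
    - [1, [0, 0, -0.6], 0]
    - [1, [0, 0, -1], 0]
    - [1, [0, 0, -1], 0]
    - [1, [0, 0, -0.8], 0]
    - [1, [-0.6, 0, 0], 0]

```text
time: 35.88
tool_pos: [0.5416, 0.0768, 0.1768]
ee_rot: [3.136, -0.001, 1.573]
force: [0.3, -0.3, -0.1]
grip_width: 0.999
finger_force: 0.0
```

Call:
jog_arm:
  moves:
    - [1, [-1, 0, 0], 0]
    - [1, [-1, 0, 0], 0]
    - [1, [-1, 0, 0], 0]
    - [1, [-1, 0, 0], 0]
    - [1, [-0.6, 0, 0], 0]

```text
time: 36.5
tool_pos: [0.5396, -0.0636, 0.1721]
ee_rot: [-3.14, 0.0, 1.569]
force: [-0.0, 1.2, -0.5]
grip_width: 0.999
finger_force: 0.0
```

Call:
jog_arm:
  moves:
    - [1, [0, 0, 0], 0]
    - [1, [0, 0, 0], 0]

```text
time: 36.75
tool_pos: [0.5402, -0.0609, 0.1729]
ee_rot: [-3.141, -0.001, 1.571]
force: [-1.1, 0.3, -0.2]
grip_width: 0.999
finger_force: 0.0
```

Run:
```python
from h import *
for n in("scene","top"): cv2.imwrite(f"pics/{n}8.png",r.get_image(n)[:,:,::-1])
s=cv2.imread("pics/scene8.png")[120:330,210:430]; w=cv2.imread("pics/top8.png")[190:260,175:300]
cv2.imwrite("pics/c8.png",np.hstack([cv2.resize(s,(396,378)),cv2.copyMakeBorder(cv2.resize(w,(400,224)),0,154,0,0,cv2.BORDER_CONSTANT)]))
```

```text
(no output)
```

View pics/c8.png

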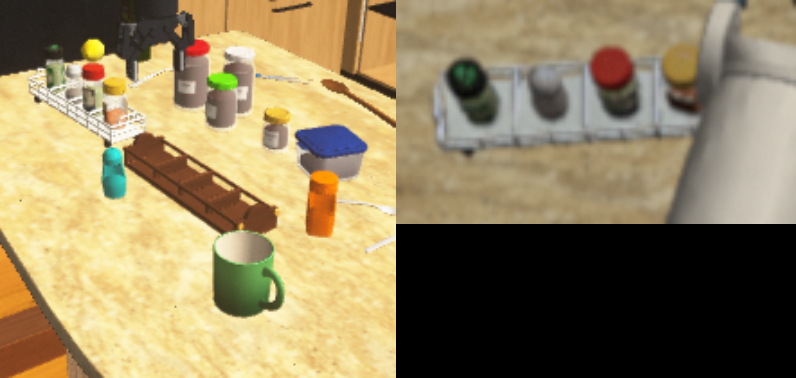

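All four jars stand in order in the white rack, and the mug and jam jars are undisturbed. Gold touched down with 24 N, so I'll check its position and height once.

Run:
```python
from h import *
im=r.get_image("wrist"); cv2.imwrite("pics/w9.png",im[:,:,::-1])
cw=r.calibration("wrist")
h=cv2.cvtColor(im,cv2.COLOR_RGB2HSV).astype(int)
s=cv2.cvtColor(cv2.imread("pics/scene8.png"),cv2.COLOR_BGR2HSV).astype(int)
m=((s[...,0]>18)&(s[...,0]<32)&(s[...,1]>150)); m[:160]=0;m[175:]=0;m[:,:262]=0;m[:,285:]=0
y,x=np.nonzero(m); print(len(x),x.mean(),y.mean(),onz("scene",(y.mean(),x.mean()),.112).round(4))
print([(d["p"],d["pixel"],wz(d["pixel"][::-1],.02,cw).round(4)) for d in r.place_of("gold_jar","wrist")[:2]])
cv2.imwrite("pics/w9c.png",cv2.resize(cv2.imread("pics/w9.png")[0:200,220:440],(660,600)))
```

```text
106 273.20754716981133 167.5754716981132 [0.5368 0.0872]
[(0.96, [24.4, 314.2], array([0.54  , 0.0983]))]
```

View pics/w9c.png

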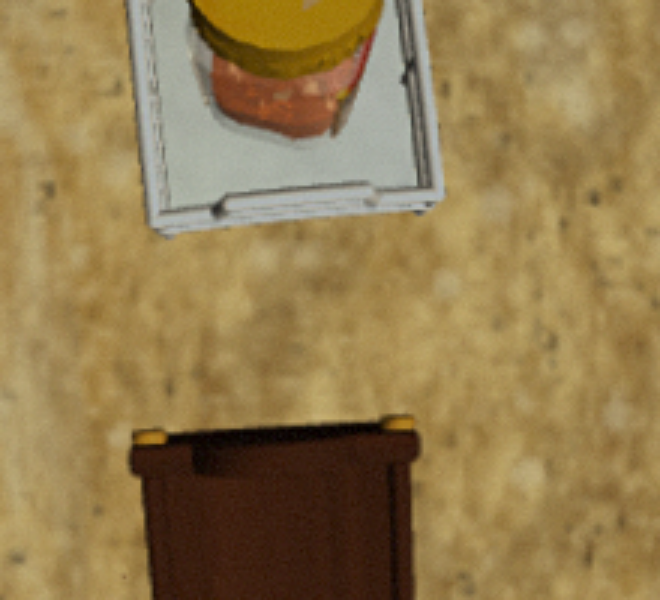

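The gold jar stands inside its bay, centred across it, with its base at (0.540, 0.098) against a target of (0.540, 0.095). The gripper is touching nothing, so I'm handing in.

```bash
python3 -c "
from cell import r
print(r.job_done())"
```

```text
the job is handed in; nothing more can be done
None
```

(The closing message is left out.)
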